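# Ready the bush press: tip out the bushes, then hold the ram up

### The arm

A 7-joint arm with a two-finger parallel gripper is mounted at the origin on a cart in front of the work surface, level with it; the furniture and walls round the work are solid. World frame = base frame: x ahead of the robot, y to its left, z up, the work surface at z = 0. Lengths are in mm, angles in rad, forces in N, time in s.
With the tool pointing down it reaches from about 350 to 900 mm from the base axis. Payload 8.1 kg.
Tool frame: the origin (TCP) lies on the centre line of the jaws, within the pads' length; the fingertips stand 8 mm ahead of it and the grasp point (between the pads) lies 11 mm behind it; z points along the fingers, y is the line along which they close (so a half turn about z gives the same grasp; the last joint's range is limited). The gripper opens to 92 mm and grips with 3 to 60 N. Pads are 19 mm wide; open, the fingers measure 130 mm over their backs; the gripper's body (75 mm by 190 mm) begins 47 mm behind the grasp point.
Start: joints at [1.11, 0.434, 0.025, 1.573, -0.012, 1.134, -0.075], TCP at [218.861, -585.441, 234.742] pointing down, gripper open.
Joint ranges: [-2.62, 2.62], [-0.44, 2.09], [-1.27, 1.32], [0.08, 2.57], [-1.32, 4.46], [0.12, 2], [-2.74, 2.74]. Speed limits (rad/s): [2.22, 2.22, 3.01, 3.01, 3.14, 3.14, 3.14].

### API

Orientations are given as a unit quaternion [w, x, y, z].
In Python, from rig import sensors, cams, arm gives the robot as it stands.
- The arm moves only by the shell command python3 -m creep 'ROWS' [FORCE]. ROWS is JSON, a list of rows, each a list of 7 numbers: the opening, from -1 (shut) to 1 (fully open), then the shift along the tool's x, y, z in mm, then the turn, a rotation vector about the tool's x, y, z in degrees. In form: [[hand, dx, dy, dz, rx, ry, rz], ...]. A call has 1 to 5 rows; each row is the pose to reach, as a shift and turn from the pose commanded when the call began, along the tool's axes at that moment; what a row does not reach only later rows make up. A row lasts 1/12 s, in which the tool goes at most 41.7 mm and 7.16 degrees, less where a joint would pass 70% of its speed; a pose out of reach is approached as far as the arm can. A call with a gripper value outside its range is refused whole. The fingers move at their own pace and stop on an object; FORCE is the grip in N (left out, the last holds). Time passes only in rows, so rows that repeat a pose let the fingers close. It gives the time, the measured TCP pose, the force, the opening and the grip force at its end, in the units of the state.
- sensors.sense(): the state, without advancing time (a new reading comes with each control period).
- cams.grab_frame(name): name is "scene" or "top" or "wrist"; returns (picture, depth): 400x640x3 uint8, red, green, blue; 400x640 float32, mm along the optical axis (not along the pixel's ray), 0 where there is no reading.
- cams.camera_params(name): a dict with "intrinsics" (3x3 intrinsics, pixels), "origin" and "attitude" of the camera in the world. Camera axes: x right, y down, z forward; pixel columns grow to the right and rows downward; lengths in mm; the calibration is good to about 2 mm. A picture is of the moment at which its call begins: read the wrist's pose just before it. camera_params takes no time and is no camera call; for the wrist camera it gives the pose at the moment of the call.
- arm.hand_in(): hands the job in; it is judged then, once.
The state is a dict: "time_s": time; "joint_pos": joint angles; "qd": joint speeds; "tau": joint torques, N m; "ee_pos": TCP position; "ee_rot": TCP orientation; "ft_force": force on the tool from outside, world axes, zero at the start; "moment": the same for the moment, N m; "width": opening from 0.0 (shut) to 1.0 (fully open); "finger_force": force on a finger pad.
Only numpy, scipy, OpenCV 4.12 (cv2) and the standard library are available. Lean on these libraries where they do the work, as an engineer would, in place of code of your own. Each camera call takes 0.05 s, during which the arm holds its last target. There are 200 camera calls.

### The job

Get the hand press ready for its next bush: swing the pot over by its crank handle until all four bushes have dropped into the tray below it, and turn the pot fully upright again. Then take the press ram by its black knob and draw it straight up, without forcing it sideways, until the whole red band has just come out above the guide; do not pull it out of the guide. Finish while holding the ram there, so that a bush can be set under it, and leave the other things on the bench where they are.

Things in the scene. Friction and masses are not known exactly. Their poses are not given: they have to be found in the camera images.
- pot_stand: fixed stand: grey catch tray (106 mm along its x, 172 along its y, walls 32 high, 4 thick) and two blue uprights 137 mm high at x = -56 and +56 mm, holding a steel pot on a hinge parallel to the stand's x. Origin: centre of the tray's underside; z up. Crank at its -x side (towards the robot); the pot tips towards its -y. Left or right of the press, turned up to 0.35 rad
- pot_axis (a point): point on the hinge axis in the pot's middle, 35 mm to +y of the stand's origin and 120 mm up
- pot (a joint): hinge of the pot, rad: 0 upright (stop), grows as it tips to the stand's -y (right-handed about the stand's x), stop at 2.5, mouth down. Friction 0.12 N m: it stays where it is left. The flared pot is 64 mm high, 90 across the mouth, rim 29 mm above the axis when upright; the bushes slide out by about 2.0 to 2.4 rad
- crank_grip (a point): middle of the crank's black handle bar, 14 mm thick, parallel to the hinge axis, 55 mm from it: straight above it when upright (175 mm over the bench), at angle q 55 sin q mm to the stand's -y and 55 cos q above the axis. 100 mm to the stand's -x of the pot's middle; the bar runs from 71 to 125 mm. A 12 N pinch from above can follow the arc: the bar turns in the fingers
- tray_floor (a point): centre of the tray's inner floor, 4 mm above the stand's origin, axes as the stand's; inside 98 mm along x, 164 mm along y
- bush_1: small turned bush, light wood colour, 26 mm long with a 17 mm head and an 8 mm shank, 20 g; it starts in the pot, standing on its head. Origin: centre of the head's flat face
- bush_2: small turned bush, white, 26 mm long with a 17 mm head and an 8 mm shank, 20 g; it starts in the pot, standing on its head. Origin: centre of the head's flat face
- bush_3: small turned bush, light wood colour, 26 mm long with a 17 mm head and an 8 mm shank, 20 g; it starts in the pot, standing on its head. Origin: centre of the head's flat face
- bush_4: small turned bush, light wood colour, 26 mm long with a 17 mm head and an 8 mm shank, 20 g; it starts in the pot, standing on its head. Origin: centre of the head's flat face
- press: fixed hand press: green base 120 x 90 x 12 mm, a column at its +x side and a steel guide block 52 x 52 mm from 44 to 114 mm above the bench with an upright through bore of 17.4 mm. Origin: on the bench under the bore; z up
- anvil (a point): top of the round anvil under the bore, 14 mm above the bench, on the bore's axis; the ram's foot starts on it
- guide_top (a point): centre of the upper mouth of the guide's bore, 114 mm above the bench (100 mm above the anvil)
- ram: loose press ram standing in the guide: steel rod 16 mm thick with a black knob on top, 154 mm long in all, about 0.25 kg. Origin: centre of its foot; z along the rod to the knob. The red band, 50 to 60 mm above the foot, is hidden in the guide at first and shows whole when the ram has risen 50 mm; at 100 mm the ram would leave the guide
- ram_knob (a point): middle of the ram's knob (30 mm thick cylinder, 34 mm high), 138 mm above the ram's foot; at the start 152 mm above the bench, with the knob's underside 20 mm above the guide
- cork_block: bystander, loose: brown cork sanding block 108 x 121 x 32 mm at the left of the bench; origin under its centre
- mug: bystander, loose: white spotted mug, 93 mm high, at the far left; origin under its centre
- flat_brush: bystander, loose: flat paint brush 197 mm long, 11 mm high, lying along the front edge of the bench; origin under its centre
Mind the look-alikes: they are no part of the job. Leave any orange look-alike of the ram alone.

How it is judged (in metres and radians):
On the way, in this order (a step that is already met when the one before it is completed fails the run):
1. the pot is tipped and all four bushes lie in the tray (x of bush_1 in the frame of tray_floor between -0.052 and 0.052 m and y of bush_1 in the frame of tray_floor between -0.085 and 0.085 m and z of each of bush_1, bush_2, bush_3, bush_4 in the frame of tray_floor below 0.045 m and x of bush_2 in the frame of tray_floor between -0.052 and 0.052 m and y of bush_2 in the frame of tray_floor between -0.085 and 0.085 m and x of bush_3 in the frame of tray_floor between -0.052 and 0.052 m and y of bush_3 in the frame of tray_floor between -0.085 and 0.085 m and x of bush_4 in the frame of tray_floor between -0.052 and 0.052 m and y of bush_4 in the frame of tray_floor between -0.085 and 0.085 m and value of joint pot above 0.5 rad), for 0.2 s.
2. the pot is upright again (within 0.15 rad), the bushes in the tray (x of bush_1 in the frame of tray_floor between -0.052 and 0.052 m and y of bush_1 in the frame of tray_floor between -0.085 and 0.085 m and z of each of bush_1, bush_2, bush_3, bush_4 in the frame of tray_floor below 0.045 m and x of bush_2 in the frame of tray_floor between -0.052 and 0.052 m and y of bush_2 in the frame of tray_floor between -0.085 and 0.085 m and x of bush_3 in the frame of tray_floor between -0.052 and 0.052 m and y of bush_3 in the frame of tray_floor between -0.085 and 0.085 m and x of bush_4 in the frame of tray_floor between -0.052 and 0.052 m and y of bush_4 in the frame of tray_floor between -0.085 and 0.085 m and value of joint pot below 0.15 rad), for 0.2 s.
3. the ram is held with its red band just above the guide (z of ram in the frame of anvil between 0.047 and 0.07 m and horizontal distance between ram and anvil below 0.004 m and angle between the z axis of ram and the z axis of press, either way round below 0.05 rad and contact force between the fingers and ram above 2 N), for 0.3 s.
At the end, for the whole second after the job is handed in: The fingers hold the ram still (over 2 N), foot 47 to 70 mm above the anvil, within 4 mm and 0.05 rad of the bore's axis, pressing on the press with under 15 N; the pot is upright within 0.15 rad; all four bushes lie in the tray (all of step 2 and all of step 3 and linear speed of ram below 0.02 m/s and contact force between ram and press below 15 N); the arm keeps its last pose, push and grip.
It fails at once if the ram is pulled out of the guide (risen more than 95 mm) (z of ram in the frame of anvil above 0.095 m).
It fails at once if the ram is forced against the press with more than 45 N (contact force between ram and press above 45 N).
It fails at once if a bystander (cork block, mug or brush) is moved more than 30 mm (distance of any of cork_block, mug, flat_brush from where it was at the start of the episode above 0.03 m).
It also fails if it takes over 61 s, if anything falls off the work surface, if the arm or the gripper's body presses on something with over 40 N, if the wrist force passes 120 N, or if a joint passes its speed limit or range.

## Working session

There is one attempt and no reset: what is moved stays moved. The work goes in short steps, Python scripts to look and compute and a shell command to move; the robot and the scene stay as the last step left them, time stands still between calls to the robot, and variables do not carry over. Pictures are saved under pics/ and viewed, at most 10 in all, crops included, and the job is handed in when it is done.

```bash
mkdir -p pics; ls; python3 - <<'E'
from rig import sensors,cams
import cv2,numpy as np
s=sensors.sense();print(s['ee_pos'],s['ee_rot'],s['width'])
ims=[]
for n in("scene","top"):
    p=cams.camera_params(n);im,d=cams.grab_frame(n);np.savez('f_%s.npz'%n,im=im,d=d)
    print(n,{k:np.round(v,3).tolist() for k,v in p.items()})
    cv2.imwrite('pics/%s.png'%n,im[:,:,::-1])
E
```

```text
pics
[ 218.6802679  -584.97108248  233.96589416] [-7.37686645e-04  9.84042783e-01  1.77930363e-01 -2.05252126e-04] 0.998175950365118
scene {'intrinsics': [[382.432, 0.0, 322.801], [0.0, 382.432, 197.531], [0.0, 0.0, 1.0]], 'origin': [37.356, -387.883, 680.048], 'attitude': [-0.405, 0.838, -0.329, 0.157]}
top {'intrinsics': [[480.657, 0.0, 323.538], [0.0, 480.657, 200.151], [0.0, 0.0, 1.0]], 'origin': [411.999, 122.745, 1228.416], 'attitude': [0.046, -0.699, 0.713, -0.033]}
```

View pics/scene.png

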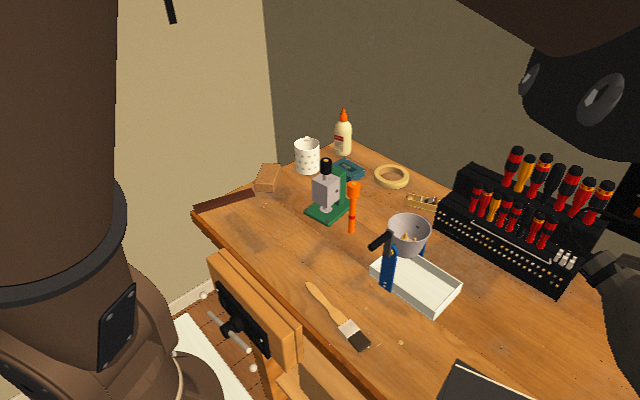

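View pics/top.png

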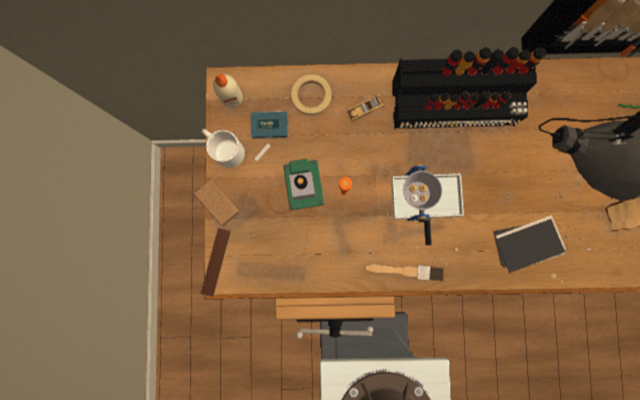

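The scene view shows the press with its black knob at (326,163), and the orange look-alike beside it at (353,190). The pot and tray are at (410,240), with the crank bar at (380,240). In the top view the knob is at (301,182), the orange ram at (345,184), the pot at (421,190), the crank bar at (428,232) and the white tray at (428,196).

Candidates for the ram knob are the black one in the green press (301,182) and the orange one (345,184), which I reject. For the crank, they are the black bar at (428,232), the brush's dark bristles (432,273) and the black book (530,243). I choose the bar, which is on the stand.

```bash
cat > h.py <<'E'
import numpy as np,cv2
from scipy.spatial.transform import Rotation as R
from rig import cams,sensors
def cam(n):
    p=cams.camera_params(n);q=np.array(p['attitude']);return np.array(p['intrinsics']),np.array(p['origin']),R.from_quat(q[[1,2,3,0]]).as_matrix()
def cast(c,u,v,z):
    K,o,A=c;u=np.atleast_1d(u).astype(float);v=np.atleast_1d(v).astype(float)
    r=(A@np.linalg.inv(K)@np.vstack([u,v,np.ones_like(u)])).T
    return o+r*((z-o[2])/r[:,2])[:,None]
def cloud(c,d):
    K,o,A=c;v,u=np.mgrid[:d.shape[0],:d.shape[1]]
    r=np.stack([(u-K[0,2])/K[0,0],(v-K[1,2])/K[1,1],np.ones(d.shape)],-1)*d[...,None]
    return r@A.T+o
E
python3 - <<'E'
from h import *
f=np.load('f_top.npz');im,d=f['im'],f['d'];c=cam('top');P=cloud(c,d);hsv=cv2.cvtColor(im,cv2.COLOR_RGB2HSV)
dark=im.max(2)<60
def box(m,a):
    k=np.zeros_like(m);k[a[1]:a[3],a[0]:a[2]]=1;return m&k
def rect(m,z,name):
    v,u=np.nonzero(m);W=cast(c,u,v,z)[:,:2]
    r=cv2.minAreaRect(W.astype(np.float32));print(name,len(u),'px',u.mean().round(1),v.mean().round(1),'rect',np.round(r[0],1),np.round(r[1],1),round(r[2],1),'depthz',np.round(np.percentile(P[m][:,2],[5,50,95]),0))
rect(box(dark&(P[...,2]>140),(405,205,445,260)),175+7,'crank')
rect(box(dark&(P[...,2]>140),(285,160,318,200)),169,'knob')
rect(box((P[...,2]>140),(285,160,318,200)),169,'knobdepth')
rect(box((abs(P[...,2]-114)<8),(280,160,325,210)),114,'guide')
rect(box((hsv[...,0]>55)&(hsv[...,0]<90)&(hsv[...,1]>90)&(abs(P[...,2]-12)<6),(275,150,335,215)),12,'base')
rect(box((hsv[...,1]<40)&(im.min(2)>110)&(P[...,2]<45),(380,165,475,225)),25,'tray')
rect(box((abs(P[...,2]-149)<7),(395,165,450,212)),149,'potrim')
rect(box((P[...,2]>60)&(hsv[...,0]>5)&(hsv[...,0]<15)&(hsv[...,1]>180),(330,170,360,200)),150,'orange')
big=cv2.resize(im[140:290,270:480],None,fx=3.8,fy=3.8,interpolation=cv2.INTER_CUBIC);cv2.imwrite('pics/crop.png',big[:,:,::-1])
E
```

```text
crank 126 px 426.8 231.2 rect [457.2 -82.6] [54.7 16.9] 11.7 depthz [172. 179. 183.]
knob 79 px 300.6 182.1 rect [573.3 190.8] [24.6 27.1] 89.2 depthz [162. 166. 169.]
knobdepth 161 px 300.2 181.5 rect [585.  189.9] [79.5 41.1] 8.2 depthz [152. 166. 171.]
guide 564 px 300.5 177.5 rect [591.9 194.5] [86.3 51.9] 7.7 depthz [108. 112. 115.]
base 483 px 306.4 189.1 rect [590.3 194.1] [111.5  83.9] 7.6 depthz [ 7. 10. 14.]
tray 90 px 412.8 198.3 rect [ 553.9 -116.8] [171.4 106.5] 89.9 depthz [ 0. 27. 33.]
potrim 200 px 423.6 188.5 rect [552.3 -82.2] [85.5 86.8] 87.9 depthz [143. 147. 150.]
orange 129 px 344.8 184.4 rect [569.4  91.2] [27.2 32. ] 88.7 depthz [134. 152. 155.]
```

View pics/crop.png

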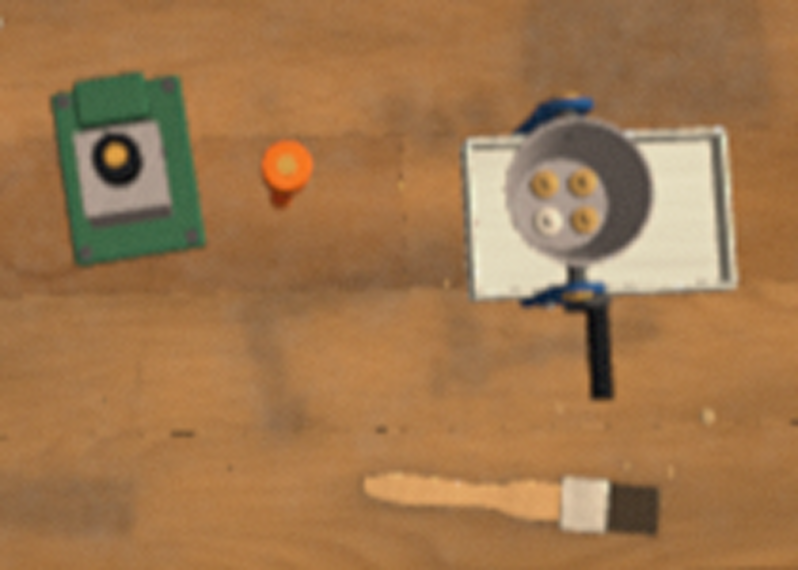

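The crop confirms it. The black knob is in the green press at crop (118,158) and the orange decoy stands apart at (287,165). The pot holds four bushes and has its black crank bar at (600,350), pointing towards the robot. I'll move there now and refine from close up.

```bash
python3 -m creep '[[1,29,-28,-10,0,0,0],[1,58,-55,-20,0,0,0],[1,87,-83,-30,0,0,0],[1,116,-110,-40,0,0,0],[1,145,-138,-50,0,0,0]]'; python3 -m creep '[[1,29,-28,-3,0,0,0],[1,58,-55,-6,0,0,0],[1,87,-83,-9,0,0,0],[1,116,-110,-12,0,0,0],[1,145,-138,-16,0,0,0]]';python3 -m creep '[[1,20,-20,0,0,0,4],[1,40,-40,0,0,0,8],[1,60,-60,0,0,0,12],[1,80,-75,0,0,0,16],[1,93,-88,0,0,0,20.5]]';python3 -m creep '[[1,0,0,0,0,0,0]]'
python3 - <<'E'
from h import *
s=sensors.sense();print(s['time_s'],s['ee_pos'],s['ee_rot'],s['ft_force'])
c=cam('wrist');im,d=cams.grab_frame('wrist');np.savez('f_w1.npz',im=im,d=d,o=c[1],A=c[2],K=c[0]);cv2.imwrite('pics/w1.png',im[:,:,::-1]);print(c)
E
```

```text
time_s: 0.52
ee_pos: [306.7, -403.5, 284.8]
ee_rot: [-0.0, 0.984, 0.178, -0.0]
ft_force: [1.2, 0.3, 0.4]
width: 1.0
finger_force: 0.0
time_s: 0.93
ee_pos: [394.0, -223.5, 300.7]
ee_rot: [0.0, 0.984, 0.178, -0.0]
ft_force: [0.6, 0.6, -0.4]
width: 1.0
finger_force: 0.0
time_s: 1.35
ee_pos: [451.0, -108.1, 300.6]
ee_rot: [-0.0, 1.0, -0.001, 0.0]
ft_force: [1.0, 0.5, 0.8]
width: 0.999
finger_force: 0.0
time_s: 1.43
ee_pos: [451.5, -106.2, 300.6]
ee_rot: [-0.001, 1.0, 0.0, 0.0]
ft_force: [-0.2, -0.5, -0.5]
width: 1.001
finger_force: 0.0
1.4333 [ 451.46530387 -106.20179677  300.58932905] [-8.32466707e-04  9.99999572e-01  3.56306312e-04  1.88834025e-04] [-0.15268385 -0.54548505 -0.49843342]
(array([[319.42806271,   0.        , 321.64166949],
       [  0.        , 319.42806271, 194.29215479],
       [  0.        ,   0.        ,   1.        ]]), array([ 527.01796577, -106.65621954,  449.54475366]), array([[ 3.09684717e-04, -9.59587163e-01, -2.81411408e-01],
       [-9.99999495e-01, -5.66234156e-04,  8.30337580e-04],
       [-9.56126034e-04,  2.81411008e-01, -9.59586854e-01]]))
```

View pics/w1.png

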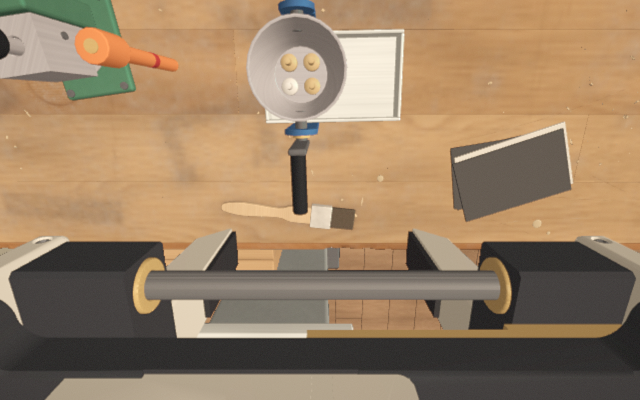

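The wrist view shows the crank bar from (298,155) to (300,213), the tray's right edge near column 402, and the pot mouth at (297,67). The stand is turned only slightly.

```bash
python3 - <<'E'
from h import *
f=np.load('f_w1.npz');im,d=f['im'],f['d'];c=(f['K'],f['o'],f['A']);P=cloud(c,d)
dark=im.max(2)<70
k=np.zeros_like(dark);k[150:222,285:312]=1
m=dark&k&(P[...,2]>150)
v,u=np.nonzero(m);W=cast(c,u,v,178)
r=cv2.minAreaRect(W[:,:2].astype(np.float32));print('bar',len(u),r,np.percentile(P[m][:,2],[5,50,95]))
rows=sorted(set(v)); mid=[(u[v==q].mean(),q) for q in rows if (v==q).sum()>4]
M=np.array(mid);B=cast(c,M[:,0],M[:,1],178);print(B[[0,len(B)//2,-1]],'slope dy/dx',np.polyfit(B[:,0],B[:,1],1))
# rim
k=np.zeros_like(dark);k[5:130,240:355]=1
m=(abs(P[...,2]-149)<5)&k;v,u=np.nonzero(m)
W=cast(c,u,v,149)[:,:2];h=cv2.convexHull(W.astype(np.float32))[:,0];print('rim',cv2.minEnclosingCircle(h),len(h))
# tray outline top wall at z=32
k=np.zeros_like(dark);k[20:130,230:410]=1
m=(abs(P[...,2]-31)<4)&k
W=cast(c,*np.nonzero(m)[::-1],32)[:,:2];r=cv2.minAreaRect(W.astype(np.float32));print('tray',m.sum(),r)
w=W[W[:,0]<W[:,0].min()+12]; print('front edge slope',np.polyfit(w[:,1],w[:,0],1))
E
```

```text
bar 789 ((455.6948547363281, -86.39033508300781), (51.922645568847656, 12.011794090270996), 1.2939139604568481) [177.38262712 179.89113146 181.61618975]
[[481.52522979 -85.74842875 178.        ]
 [455.87855125 -86.08939538 178.        ]
 [429.79754844 -86.01646473 178.        ]] slope dy/dx [ 2.18737773e-02 -9.63149025e+01]
rim ((553.1605834960938, -83.98519897460938), 44.411399841308594) 70
tray 1004 ((553.1533813476562, -118.8601303100586), (105.87333679199219, 172.1298370361328), 2.084282875061035)
front edge slope [-1.38967330e-02  5.01976869e+02]
```

Bar middle is at (456,-86,175), the pot at (553,-84) and the tray centre at (553,-119), with yaw about 0.02. These all agree with the given sizes. I'll grasp the bar's outer part at x≈444.

```bash
python3 -m creep '[[1,-7.5,-20,20,0,0,0],[1,-7.5,-20,50,0,0,0],[1,-7.5,-20,80,0,0,0],[1,-7.5,-20,105,0,0,0],[1,-7.5,-20,120,0,0,0]]'|head -2; python3 -m creep '[[1,0,0,8,0,0,0],[1,0,0,15,0,0,0],[1,0,0,15,0,0,0],[-1,0,0,15,0,0,0],[-1,0,0,15,0,0,0]]' 12; python3 -m creep '[[-1,0,0,0,0,0,0],[-1,0,0,0,0,0,0],[-1,0,0,0,0,0,0],[-1,0,0,0,0,0,0],[-1,0,0,0,0,0,0]]' 12
```

```text
time_s: 1.9
ee_pos: [440.6, -91.5, 178.2]
time_s: 2.32
ee_pos: [443.3, -90.7, 166.6]
ee_rot: [0.0, 1.0, -0.0, 0.001]
ft_force: [-0.1, 0.5, 0.5]
width: 0.901
finger_force: 0.0
time_s: 2.73
ee_pos: [442.7, -90.4, 165.9]
ee_rot: [0.0, 1.0, -0.0, 0.0]
ft_force: [-0.3, 0.0, 0.0]
width: 0.536
finger_force: 0.0
```

```bash
python3 -m creep '[[-1,1,-2,1,0,0,0],[-1,1,-4,1,0,0,0],[-1,1,-4,1,0,0,0],[-1,1,-4,1,0,0,0],[-1,1,-4,1,0,0,0]]' 12; python3 -m creep '[[-1,0,0,0,0,0,0],[-1,0,0,0,0,0,0],[-1,0,0,0,0,0,0],[-1,0,0,0,0,0,0],[-1,0,0,0,0,0,0]]' 12
```

```text
time_s: 3.15
ee_pos: [443.7, -86.3, 164.7]
ee_rot: [0.0, 1.0, 0.0, -0.0]
ft_force: [0.2, -0.2, 0.4]
width: 0.177
finger_force: 0.0
time_s: 3.57
ee_pos: [443.7, -86.3, 164.7]
ee_rot: [-0.0, 1.0, 0.0, -0.0]
ft_force: [0.1, 1.1, 0.1]
width: 0.147
finger_force: 12.0
```

```bash
python3 -m creep '[[-1,0,5.5,0.3,0,0,0],[-1,0,10.9,1.1,0,0,0],[-1,0,16.3,2.5,0,0,0],[-1,0,21.4,4.3,0,0,0],[-1,0,26.4,6.7,0,0,0]]'; python3 -m creep '[[-1,0,4.7,2.9,0,0,0],[-1,0,9,6.2,0,0,0],[-1,0,13.1,10,0,0,0],[-1,0,16.7,14.1,0,0,0],[-1,0,19.9,18.6,0,0,0]]'
```

```text
time_s: 3.98
ee_pos: [444.0, -113.5, 158.0]
ee_rot: [0.0, 1.0, -0.0, 0.0]
ft_force: [-0.1, 2.9, 2.3]
width: 0.146
finger_force: 12.0
time_s: 4.4
ee_pos: [443.7, -133.1, 139.0]
ee_rot: [-0.0, 1.0, -0.0, 0.0]
ft_force: [0.3, 5.0, 2.9]
width: 0.144
finger_force: 12.0
```

```bash
python3 -m creep '[[-1,0,2.7,4.8,0,0,0],[-1,0,5,9.8,0,0,0],[-1,0,6.7,15,0,0,0],[-1,0,7.9,20.4,0,0,0],[-1,0,8.6,25.8,0,0,0]]'; python3 -m creep '[[-1,0,0.1,5.5,0,0,0],[-1,0,-0.4,11,0,0,0],[-1,0,-1.3,16.4,0,0,0],[-1,0,-2.9,21.7,0,0,0],[-1,0,-4.9,26.8,0,0,0]]'; python3 -m creep '[[-1,0,-2.5,4.9,0,0,0],[-1,0,-5.5,9.5,0,0,0],[-1,0,-9,13.7,0,0,0],[-1,0,-10.9,15.7,0,0,0],[-1,0,-12,16.7,0,0,0]]'; python3 -m creep '[[-1,0,0,0,0,0,0],[-1,0,0,0,0,0,0],[-1,0,0,0,0,0,0],[-1,0,0,0,0,0,0]]'
python3 - <<'E'
from h import *
a,_=cams.grab_frame('wrist');b,_=cams.grab_frame('top')
b=cv2.resize(b[150:250,370:480],None,fx=3.6,fy=3.6)
a=cv2.resize(a[0:230,150:480],None,fx=1.2,fy=1.2);h=max(a.shape[0],b.shape[0])
pad=lambda x:np.pad(x,((0,h-x.shape[0]),(0,0),(0,0)))
cv2.imwrite('pics/tip.png',np.hstack([pad(a),pad(b)])[:,:,::-1])
E
```

```text
time_s: 4.82
ee_pos: [443.5, -141.1, 113.0]
ee_rot: [-0.0, 1.0, 0.0, -0.0]
ft_force: [-0.6, 6.3, 5.0]
width: 0.149
finger_force: 12.0
time_s: 5.23
ee_pos: [443.5, -134.0, 86.5]
ee_rot: [-0.001, 1.0, 0.001, -0.0]
ft_force: [-3.2, 13.9, 13.6]
width: 0.149
finger_force: 12.0
time_s: 5.65
ee_pos: [443.5, -122.6, 70.0]
ee_rot: [-0.001, 1.0, 0.001, -0.0]
ft_force: [-3.0, 9.8, 14.7]
width: 0.146
finger_force: 12.0
time_s: 5.98
ee_pos: [443.5, -122.5, 70.0]
ee_rot: [-0.001, 1.0, 0.001, -0.0]
ft_force: [-2.1, 10.9, 10.7]
width: 0.145
finger_force: 12.0
```

View pics/tip.png

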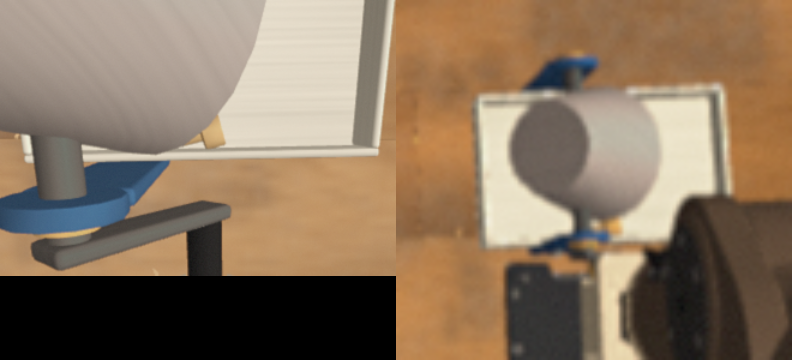

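The pot is tipped to about 2.37 rad, and one bush shows in the tray by the near wall at (212,130). The pot hides the rest, so I'll swing back partway and count.

```bash
python3 -m creep '[[-1,0,0,0,0,0,0],[-1,0,-1.5,1.5,0,0,0],[-1,0,-1.5,1.5,0,0,0],[-1,0,0,0,0,0,0],[-1,0,0,0,0,0,0]]'|grep ft; python3 -m creep '[[-1,0,3,-3,0,0,0],[-1,0,6.5,-7.2,0,0,0],[-1,0,9.5,-11.8,0,0,0],[-1,0,12,-16.7,0,0,0],[-1,0,14,-21.8,0,0,0]]'|grep ft; python3 -m creep '[[-1,0,1.6,-5.3,0,0,0],[-1,0,2.5,-10.7,0,0,0],[-1,0,3,-16.2,0,0,0],[-1,0,2.9,-21.7,0,0,0],[-1,0,2.2,-27.1,0,0,0]]'|grep ft;  python3 -m creep '[[-1,0,-1.2,-5.4,0,0,0],[-1,0,-2.9,-10.6,0,0,0],[-1,0,-5.2,-15.6,0,0,0],[-1,0,-7.9,-20.4,0,0,0],[-1,0,-11.1,-24.9,0,0,0]]'
python3 - <<'E'
from h import *
a,_=cams.grab_frame('wrist');b,_=cams.grab_frame('top')
b=cv2.resize(b[150:250,370:480],None,fx=3.6,fy=3.6)
a=cv2.resize(a[0:230,150:480],None,fx=1.2,fy=1.2);h=max(a.shape[0],b.shape[0])
pad=lambda x:np.pad(x,((0,h-x.shape[0]),(0,0),(0,0)))
cv2.imwrite('pics/tip2.png',np.hstack([pad(a),pad(b)])[:,:,::-1])
E
```

```text
ft_force: [-0.8, 8.5, 9.0]
ft_force: [3.1, 4.1, -3.6]
ft_force: [4.8, 10.4, -7.6]
time_s: 7.75
ee_pos: [443.1, -127.6, 143.0]
ee_rot: [-0.001, 1.0, 0.001, -0.001]
ft_force: [6.1, 9.7, -14.4]
width: 0.144
finger_force: 12.0
```

View pics/tip2.png

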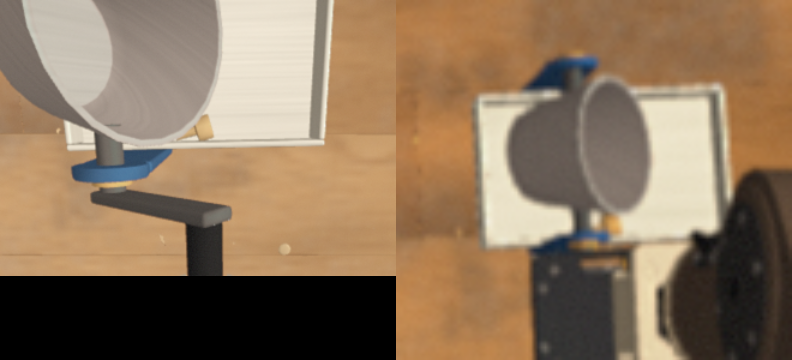

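The pot looks empty now. One bush is visible at (203,127) and the others should be under the pot. I'll finish turning it upright.

```bash
python3 -m creep '[[-1,0,-3.6,-4.1,0,0,0],[-1,0,-7.7,-7.9,0,0,0],[-1,0,-12,-11.2,0,0,0],[-1,0,-16.7,-14.1,0,0,0],[-1,0,-21.7,-16.5,0,0,0]]'|grep f; python3 -m creep '[[-1,0,-5.1,-1.8,0,0,0],[-1,0,-10.5,-3.2,0,0,0],[-1,0,-15.9,-4,0,0,0],[-1,0,-21.4,-4.3,0,0,0],[-1,0,-23,-4.3,0,0,0]]'; python3 -m creep '[[-1,0,0,0,0,0,0],[-1,0,0,0,0,0,0],[-1,0,0,0,0,0,0]]'
python3 - <<'E'
from h import *
a,_=cams.grab_frame('wrist');b,_=cams.grab_frame('top');s,_=cams.grab_frame('scene')
b=cv2.resize(b[150:250,370:480],None,fx=3,fy=3)
s=cv2.resize(s[200:330,350:480],None,fx=2.5,fy=2.5)
cv2.imwrite('pics/up_.png',a[:,:,::-1]);a=a[0:240,190:440]
h=330
pad=lambda x:np.pad(x,((0,h-x.shape[0]),(0,0),(0,0)))[:, :330][:, :260] if 0 else np.pad(x,((0,h-x.shape[0]),(0,0),(0,0)))
o=np.hstack([pad(a),pad(b),pad(s)]);o=cv2.resize(o,None,fx=800/o.shape[1],fy=800/o.shape[1]);print(o.shape)
cv2.imwrite('pics/up.png',o[:,:,::-1])
E
```

```text
ft_force: [0.3, -2.1, -6.3]
finger_force: 12.0
time_s: 8.68
ee_pos: [443.2, -85.6, 165.3]
ee_rot: [0.001, 1.0, -0.0, -0.0]
ft_force: [-3.1, -11.7, 5.5]
width: 0.146
finger_force: 12.0
time_s: 8.93
ee_pos: [443.2, -85.9, 165.2]
ee_rot: [0.001, 1.0, -0.001, -0.0]
ft_force: [-3.8, -2.4, 4.9]
width: 0.146
finger_force: 12.0
(292, 800, 3)
```

View pics/up.png

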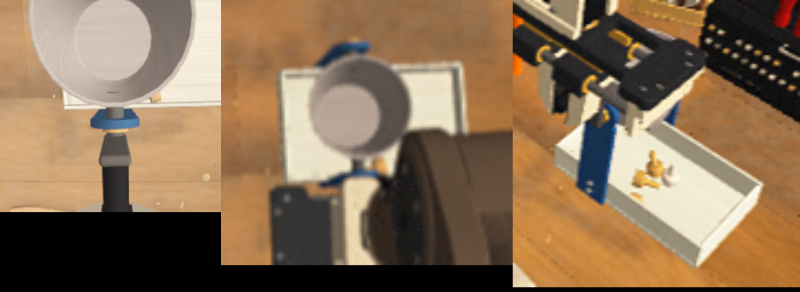

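The scene inset shows all four bushes in the tray at about (655,160), (672,172), (648,182) and (637,197). The pot is empty and back against its stop. Next I release the crank and go to the press.

```bash
python3 -m creep '[[1,0,0,0,0,0,0],[1,0,0,0,0,0,0],[1,0,0,0,0,0,0],[1,0,0,0,0,0,0],[1,0,0,0,0,0,0]]'|grep -E 'width|f_'; python3 -m creep '[[1,0,0,-10,0,0,0],[1,0,0,-40,0,0,0],[1,0,0,-80,0,0,0],[1,0,0,-120,0,0,0],[1,0,0,-150,0,0,0]]'|grep -E 'width|pos'; python3 -m creep '[[1,0,-35,0,0,0,0],[1,0,-70,0,0,0,0],[1,0,-110,0,0,0,0],[1,0,-150,0,0,0,0],[1,0,-190,0,0,0,0]]'|grep -E 'width|pos'; python3 -m creep '[[1,10,-35,0,0,0,0],[1,20,-65,0,0,0,0],[1,20,-80,0,0,0,0],[1,20,-80,0,0,0,0],[1,20,-80,0,0,0,0]]'
python3 - <<'E'
from h import *
c=cam('wrist');im,d=cams.grab_frame('wrist');np.savez('f_w2.npz',im=im,d=d,o=c[1],A=c[2],K=c[0]);cv2.imwrite('pics/w2.png',im[:,:,::-1])
P=cloud(c,d)
o=cast(c,321,194,160);print(o)
k=(abs(P[...,0]-573)<35)&(abs(P[...,1]-190)<35)
dark=(im.max(2)<70)
for nm,m,z in(('knobtop depth',k&(P[...,2]>164),169),('darkknob',k&dark&(P[...,2]>128),169)):
    v,u=np.nonzero(m);W=cast(c,u,v,z)[:,:2].astype(np.float32);print(nm,len(u),u.mean(),v.mean(),cv2.minEnclosingCircle(W),cv2.minAreaRect(W),np.percentile(P[m][:,2],[5,50,95]),'Pmean',np.median(P[m],0))
E
```

```text
width: 0.457
ee_pos: [444.0, -84.5, 318.7]
width: 0.821
ee_pos: [443.2, 107.0, 315.8]
width: 0.998
time_s: 10.75
ee_pos: [463.3, 186.0, 315.1]
ee_rot: [-0.0, 1.0, 0.001, -0.0]
ft_force: [-0.4, -1.4, 0.0]
width: 1.002
finger_force: 0.0
[[449.95321255 186.15842313 160.        ]]
knobtop depth 2040 317.0450980392157 129.26764705882354 ((326.0472106933594, 197.4215850830078), 388.349609375) ((408.44580078125, 194.90724182128906), (418.4178466796875, 741.7638549804688), 0.11320026963949203) [166.04626098 464.00913107 464.00913107] Pmean [539.00933973 185.87721285 464.00913107]
darkknob 949 314.89673340358274 120.03582718651212 ((219.16860961914062, 194.7179718017578), 371.06744384765625) ((397.9215087890625, 196.52017211914062), (384.4002380371094, 741.8866577148438), 0.6146463751792908) [165.53723743 167.26384715 464.00913107] Pmean [570.88709678 186.31515338 167.26384715]
```

View pics/w2.png

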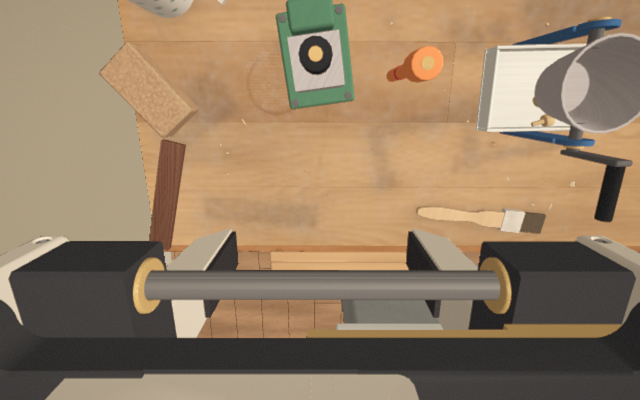

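The wrist view shows the black knob with its wooden top at (316,54), the guide around it and the orange decoy at (427,63). The cork block (145,90) and brush (480,218) haven't been touched. Now I'll refine the knob position and check the pot angle.

```bash
python3 - <<'E'
from h import *
f=np.load('f_w2.npz');im,d=f['im'],f['d'];c=(f['K'],f['o'],f['A']);P=cloud(c,d)
k=np.zeros(d.shape,bool);k[30:80,290:345]=1
m=k&(abs(P[...,2]-168)<5)
v,u=np.nonzero(m);W=cast(c,u,v,169)[:,:2].astype(np.float32)
print('knob',len(u),u.mean(),v.mean(),cv2.minEnclosingCircle(W),cv2.minAreaRect(W),np.percentile(P[m][:,2],[5,95]))
m=k&(abs(P[...,2]-114)<4);k2=np.zeros(d.shape,bool);k2[25:100,280:350]=1
m=k2&(abs(P[...,2]-114)<4)&(im.astype(int).ptp(2) if 0 else (np.ptp(im.astype(int),axis=2)<30));v,u=np.nonzero(m)
W=cast(c,u,v,114)[:,:2].astype(np.float32);print('guide',cv2.minAreaRect(W))
# orange
k=np.zeros(d.shape,bool);k[40:85,405:450]=1
m=k&(P[...,2]>120)&(P[...,2]<260);v,u=np.nonzero(m);print('orange',len(u),np.median(P[m],0),P[m][:,2].max())
T,dt=cams.grab_frame('top');Q=cloud(cam('top'),dt)
k=np.zeros(d.shape,bool);k[205:260,405:445]=1
m=k&(T.max(2)<60)&(Q[...,2]>100)
v,u=np.nonzero(m);print('crank',len(u),u.mean(),v.mean(),np.percentile(Q[m][:,2],[5,50,95]),cv2.minAreaRect(cast(cam('top'),u,v,182)[:,:2].astype(np.float32)))
print(sensors.sense()['ee_pos'])
E
```

```text
knob 999 315.0740740740741 53.832832832832835 ((576.8256225585938, 191.3355712890625), 14.7034912109375) ((576.7463989257812, 191.4114990234375), (28.339031219482422, 29.000675201416016), 0.10987870395183563) [165.58627203 168.60975098]
guide ((582.4881591796875, 192.12713623046875), (62.36268997192383, 51.848876953125), 7.745899677276611)
orange 1102 [570.84168083  93.70661844 152.81371871] 156.13223519119094
crank 125 426.504 230.544 [143.24300517 179.2417433  183.09418934] ((466.8125305175781, -80.14114379882812), (73.1396713256836, 18.279922485351562), 14.606121063232422)
[463.68530487 184.0994375  314.97281965]
```

The crank is unchanged, so the pot is upright. The knob is at (576.8,191.3), 29 mm across at 168 high, which matches the description. The decoy at (571,94) is clear of it.

```bash
python3 -m creep '[[1,25,-1.5,0,0,0,0],[1,60,-3,0,0,0,0],[1,90,-5,0,0,0,0],[1,108,-6,0,0,0,0],[1,113,-6,0,0,0,0]]'|grep pos; python3 -m creep '[[1,0,0,25,0,0,0],[1,0,0,60,0,0,0],[1,0,0,85,0,0,0],[1,0,0,95,0,0,0],[1,0,0,95,0,0,0]]'|grep pos;python3 -m creep '[[1,0,0,0,0,0,0],[1,0,0,0,0,0,0],[1,0,0,0,0,0,0]]'|grep pos;python3 -m creep '[[1,0,0,0,0,0,0]]'
```

```text
ee_pos: [579.5, 188.6, 314.0]
ee_pos: [575.1, 189.4, 217.7]
ee_pos: [577.5, 191.7, 221.8]
time_s: 12.02
ee_pos: [577.3, 191.6, 221.3]
ee_rot: [-0.0, 1.0, -0.0, 0.001]
ft_force: [0.0, -0.4, -0.5]
width: 1.002
finger_force: 0.0
```

```bash
python3 -m creep '[[1,0,0,15,0,0,0],[1,0,0,35,0,0,0],[1,0,0,55,0,0,0],[1,0,0,70,0,0,0],[1,0,0,79,0,0,0]]' 15|grep pos; python3 -m creep '[[-0.2,0,0,0,0,0,0],[-0.2,0,0,0,0,0,0],[-0.2,0,0,0,0,0,0],[-0.2,0,0,0,0,0,0],[-0.2,0,0,0,0,0,0]]' 15; python3 -m creep '[[-1,0,0,0,0,0,0],[-1,0,0,0,0,0,0],[-1,0,0,0,0,0,0],[-1,0,0,0,0,0,0],[-1,0,0,0,0,0,0]]' 15
```

```text
ee_pos: [576.3, 191.0, 139.6]
time_s: 12.85
ee_pos: [577.2, 191.5, 141.7]
ee_rot: [-0.0, 1.0, -0.0, 0.001]
ft_force: [0.5, 0.1, 0.9]
width: 0.686
finger_force: 0.0
time_s: 13.27
ee_pos: [576.7, 191.2, 140.7]
ee_rot: [0.0, 1.0, -0.0, 0.0]
ft_force: [-0.3, -2.6, 1.1]
width: 0.325
finger_force: 6.8
```

```bash
python3 -m creep '[[-1,0,0,0,0,0,0],[-1,0,0,0,0,0,0],[-1,0,0,0,0,0,0]]' 15|grep -E 'pos|f_|force|width';  python3 -m creep '[[-1,0,0,-1,0,0,0],[-1,0,0,-2,0,0,0],[-1,0,0,-4,0,0,0],[-1,0,0,-6,0,0,0],[-1,0,0,-8,0,0,0]]'
```

```text
ee_pos: [576.7, 191.3, 140.7]
ft_force: [0.4, -0.1, 0.0]
width: 0.324
finger_force: 15.0
time_s: 13.93
ee_pos: [576.6, 191.0, 148.8]
ee_rot: [0.0, 1.0, -0.0, -0.0]
ft_force: [-0.4, 0.0, -3.3]
width: 0.324
finger_force: 15.0
```

The weight reads about 3 N with no sideways force. I'll carry on straight up to a total rise of about 56 mm.

```bash
python3 -m creep '[[-1,0,0,-5,0,0,0],[-1,0,0,-10,0,0,0],[-1,0,0,-15,0,0,0],[-1,0,0,-20,0,0,0],[-1,0,0,-24,0,0,0]]'|grep -E 'pos|ft';  python3 -m creep '[[-1,0,0,-5,0,0,0],[-1,0,0,-10,0,0,0],[-1,0,0,-15,0,0,0],[-1,0,0,-20,0,0,0],[-1,0,0,-24,0,0,0]]'|grep -E 'pos|ft'; python3 -m creep '[[-1,0,0,0,0,0,0],[-1,0,0,0,0,0,0],[-1,0,0,0,0,0,0],[-1,0,0,0,0,0,0],[-1,0,0,0,0,0,0]]'
python3 - <<'E'
from h import *
s,_=cams.grab_frame('scene');b,_=cams.grab_frame('top')
s1=cv2.resize(s[110:240,270:400],(400,400),interpolation=cv2.INTER_CUBIC);s2=cv2.resize(s[190:320,350:480],(400,400),interpolation=cv2.INTER_CUBIC)
cv2.imwrite('pics/ram.png',np.hstack([s1,s2])[:,:,::-1])
E
```

```text
ee_pos: [576.9, 191.3, 173.6]
ft_force: [0.9, -0.2, -3.0]
ee_pos: [576.8, 191.3, 197.4]
ft_force: [-0.3, 0.3, -2.3]
time_s: 15.18
ee_pos: [576.5, 191.1, 196.4]
ee_rot: [0.0, 1.0, -0.0, -0.0]
ft_force: [-0.7, 0.4, -3.0]
width: 0.325
finger_force: 15.0
```

View pics/ram.png

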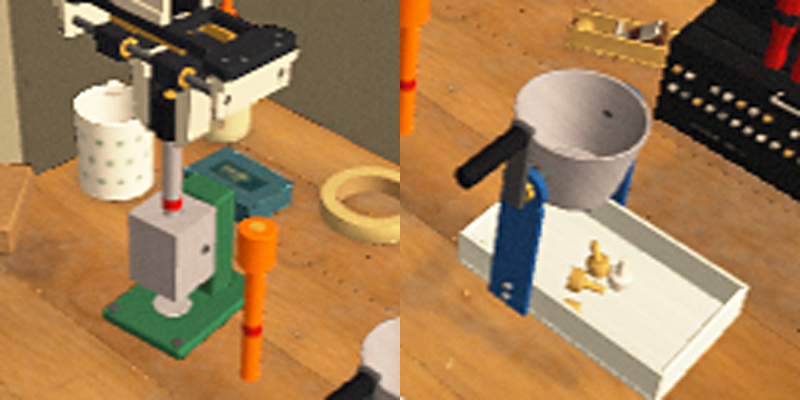

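The red band is fully above the guide at (172,205). The pot is upright and the four bushes are in the tray around (595,270). The ram has risen about 56 mm with no sideways force, so I'm handing in.

```bash
python3 -c "
from rig import arm;print(arm.hand_in())"
```

```text
the job is handed in; nothing more can be done
None
```

The job is handed in: the four bushes are in the tray, the pot is upright again, and the ram is held about 56 mm up with its red band just clear of the guide; the hand-in returned no verdict.

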